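# Put the drill bit back and snap its case shut

### The arm

A 6-joint arm with a two-finger parallel gripper is mounted at the origin on the work surface. World frame = base frame: x ahead of the robot, y to its left, z up, the work surface at z = 0. Lengths are in m, angles in rad, forces in N, time in s.
With the tool pointing down it reaches from about 0.325 to 0.875 m from the base axis. Payload 4.4 kg.
Tool frame: the origin (TCP) lies at the very end of the fingers, on their centre line; the grasp point (between the pads) lies 19 mm behind it; z points along the fingers, y is the direction in which the jaws open and shut (so a half turn about z gives the same grasp; the last joint's range is limited). The gripper opens to 85 mm and grips with 20 to 120 N. Pads are 22 mm wide; open, the fingers measure 114 mm over their backs; the gripper's body (76 mm by 85 mm) begins 54 mm behind the grasp point. The pads swing forward as they close: fully open they stand 13 mm farther back than shut.
Start: joints at [-1.256, 0.207, 1.542, -0, 1.393, -0.15], TCP at [0.258, -0.514, 0.231] pointing down, gripper open.
Joint ranges: [-2.73, 2.73], [-0.86, 2.22], [0.23, 2.46], [-1.11, 4.25], [0.08, 2.63], [-2.82, 2.82]. Speed limits (rad/s): [2.79, 2.79, 3.14, 3.14, 3.14, 3.14].

### API

Orientations are given as a rotation vector (axis times angle).
In Python, from station import bot gives the robot as it stands. The module is installed in compiled form; this text tells all that it offers.
- The arm moves only by the tool arm_command, never from a script. Its argument "deltas" is a list of rows, each a list of 5 numbers: the shift along the tool's x, y, z in mm, then the turn about the tool's z in rad, then the finger opening in mm, from 0 to 85.4. A call has 1 to 12 rows; each row is the pose to reach, as a shift and turn from the pose commanded when the call began, along the tool's axes at that moment; what a row does not reach only later rows make up. A row lasts 1/10 s, in which the tool goes at most 50 mm and 8.59 degrees, less where a joint would pass 70% of its speed; a pose out of reach is approached as far as the arm can. A call with a gripper value outside its range is refused whole. The fingers move at their own pace and stop on an object; the grip force is fixed at half the most. Time passes only in rows, so rows that repeat a pose let the fingers close. It gives the time, the measured TCP pose, the force and the opening at its end, in the units of the state.
- bot.read_state(): the state, without advancing time (a new reading comes with each control period).
- bot.get_image(name): name is "side" or "top" or "wrist"; returns (picture, depth): 400x640x3 uint8, red, green, blue; 400x640 float32, m along the optical axis (not along the pixel's ray), 0 where there is no reading.
- bot.camera_params(name): a dict with "intrinsics" (3x3 intrinsics, pixels), "cam_to_world" (4x4, takes a point from camera to world coordinates); the wrist camera has in their place "T_tool_cam" (4x4, takes a point from camera to tool coordinates, whose origin is the TCP and whose axes are the flange's). Camera axes: x right, y down, z forward; pixel columns grow to the right and rows downward; lengths in m; the calibration is good to about 2 mm. A picture is of the moment at which its call begins: read the wrist's pose just before it. camera_params takes no time and is no camera call.
- bot.hand_in(): hands the job in, once; it reports no verdict.
The state is a dict: "clock": time; "q": joint angles; "joint_vel": joint speeds; "joint_torque": joint torques, N m; "ee_pos": TCP position; "eef_rot": TCP orientation; "contact_force": force on the tool from outside, world axes, zero at the start; "torque": the same for the moment, N m; "grip_width": finger opening in m.
Only numpy, scipy, OpenCV 4.12 (cv2) and the standard library are available. Lean on these libraries where they do the work, as an engineer would, in place of code of your own. Each camera call takes 0.05 s, during which the arm holds its last target. There are 200 camera calls.

### The job

Press the thumb latch of the drill-bit case so that its sprung lid pops open, move the drill bit from the wooden stand into the empty socket in the case, shank down and fully home, then swing the lid over and press it until it snaps shut and stays shut. The case rides on soft springs: be gentle with it, never pushing on it with more than 25 N, and leave the spray can, the steel ring and the offcut where they are.

Things in the scene. Friction and masses are not known exactly. Their poses are not given: they have to be found in the camera images.
- case: Grey plastic drill-bit case, 120 mm deep (x), 180 mm wide (y), lower half 50 mm high, 5 mm walls, 85 mm high shut. Origin: centre of its underside, 30 mm above the bench at rest. x points from the latch side (front, towards the robot) to the hinge. It rides on four springs: cannot slide, but pushed down it starts to sink at about 2 N, then 1 mm per further newton, slowly (damped), 22 mm at most, and rises again.
- lid (a joint): Lid angle, rad: 0 right down, about 0.01 snapped shut, 1.65 fully open, just past upright. Shell 35 mm deep, 120 mm long, 180 mm wide, 5 mm thick. A spring drives it open (1 to 2 N at its front edge), so it stays down only if latched. Closing, its roller meets the sprung catch at about 0.09: press near the front edge, 10 to 18 N, while the case sinks, until it snaps under. Rigid stop at 0.
- hinge (a point): Point on the lid's hinge axis (which runs along the case's y), middle of the case's back top edge: 60 mm behind (+x) and 50 mm above the case's origin. The shut lid reaches from here 120 mm towards the front (case -x) and 35 mm up.
- lid_press (a point): Point on the outer (top) face of the lid on its centre line, 105 mm from the hinge, 15 mm from the front edge: where to press it shut. Moves with the lid: in the lid's own axes it lies 105 mm along -x and 35 mm up from the hinge.
- latch (a joint): Angle of the thumb latch, rad: 0 at rest, grows as its pad is pressed down, rigid stop at 0.24; it lets the lid go at roughly 0.07 to 0.16. A spring returns it. At the pressing point it takes 3 to 6 N to let go and about 7 N to reach the stop.
- latch_pad (a point): The point to press: centre of the ribbed outer part of the latch's steel thumb pad, on its top face. The pad, 50 mm (x) by 36 mm (y), sticks out level from the middle of the case's front; this point lies 111 mm in front (-x) of and 30.5 mm above the case's origin, 18 mm from the pad's end. Press straight down, 4 to 10 mm relative to the case. 30 mm behind it rises the catch plate (62 mm above the case's origin), which tips up to 10 mm forward.
- socket (a point): Mouth centre of the empty socket in the wooden block inside the case: 5 mm in front (-x) of and 37 mm above the case's origin. Upright round hole 12 mm across, 25 mm deep, 2 mm chamfer. Four short fixed bits (heads up to 22 mm across, tops 70 mm above the case's origin) stand at least 60 mm away to the sides.
- bit_mid (a point): Point on the axis of the loose steel drill bit, half-way up, 30.5 mm above its lower end. It stands upright, 61 mm long, 90 g: shank 10 mm across, 45 mm long, chamfered end; on top a round head 26 mm across, 16 mm high (the place to grip; its centre 22.5 mm above this point). z along the bit to the head.
- bit_tip (a point): Centre of the lower end of the bit's shank; z along the bit.
- stand: Wooden block 60 x 60 x 30 mm, fixed to the bench, in whose 12 mm hole (20 mm deep) the loose bit stands at the start; origin at the centre of its underside.
- oil_can: Round spray can 54 mm across, 130 mm high, standing on the bench; leave alone. Origin at the centre of its underside.
- hole_saw: Dark steel ring 60 mm across, 35 mm high, on the bench; leave alone. Origin at the centre of its underside.
- offcut: White board offcut 90 x 50 x 30 mm on the bench; leave alone. Origin at the centre of its underside.

How it is judged:
By the outcome, as a careful person would: the job done as asked, in the order asked, and still so for the second after the job is handed in, with the robot touching nothing.
It also fails if it takes over 69 s, if anything falls off the work surface, if the arm or the gripper's body presses on something with over 40 N, if the wrist force passes 120 N, or if a joint passes its speed limit or range.

## Working session

There is one attempt and no reset: what is moved stays moved. The work goes in short steps, Python scripts to look and compute and a tool call to move; the robot and the scene stay as the last step left them, time stands still between calls to the robot, and variables do not carry over. Pictures are saved under pics/ and viewed, about 8 in all and at most 12, crops included, and the job is handed in when it is done.

Besides the shell and the picture viewer there is one more tool, called after "Emit:" by a JSON object that holds its "api" and its "payload", one argument or row to a line. arm_command: Moves the arm, as the interface text tells. Its arguments: {"type":"object","properties":{"deltas":{"type":"array"}},"required":["deltas"]}

```bash
mkdir -p pics
cat > h.py <<'E'
import numpy as np, cv2
from scipy.spatial.transform import Rotation as R
from station import bot
def T():
    s=bot.read_state(); M=np.eye(4); M[:3,:3]=R.from_rotvec(s['eef_rot']).as_matrix(); M[:3,3]=s['ee_pos']; return M
def grab(n):
    M=T(); im,d=bot.get_image(n); p=bot.camera_params(n)
    C=M@p['T_tool_cam'] if n=='wrist' else p['cam_to_world']
    return im,d,np.array(p['intrinsics']),np.array(C)
def cloud(d,K,C):
    v,u=np.mgrid[:d.shape[0],:d.shape[1]]
    P=np.stack([(u-K[0,2])/K[0,0]*d,(v-K[1,2])/K[1,1]*d,d],-1)
    W=P@C[:3,:3].T+C[:3,3]; W[d<=0]=np.nan; return W
def ray(u,v,z,K,C):
    r=C[:3,:3]@np.linalg.solve(K,[u,v,1]); return C[:3,3]+r*(z-C[2,3])/r[2]
def loc(p): # world point -> mm in tool axes
    M=T(); return np.round((np.linalg.inv(M)@np.r_[p,1])[:3]*1000,1)
E
python3 - <<'E'
from h import *
s=bot.read_state(); print(s)
for n in('top','side'):
    im,d,K,C=grab(n); np.savez(n+'.npz',im=im,d=d,K=K,C=C)
    cv2.imwrite(f'pics/{n}1.png',im[:,:,::-1]); print(n,K,C.round(3))
print(bot.camera_params('wrist')); print(T().round(3))
E
```

```text
{'clock': 0.0, 'q': array([-1.25551498e+00,  2.07436462e-01,  1.54297811e+00, -5.23397999e-05,
        1.39353007e+00, -1.50513822e-01]), 'joint_vel': array([-0.00114686, -0.00039065, -0.00010541, -0.00080098,  0.00092737,
       -0.00108547]), 'joint_torque': array([-2.05093384e-03, -3.83039117e+01, -2.91595852e+01, -4.81405987e-04,
        1.04761103e-02,  1.43755216e-05]), 'ee_pos': array([ 0.25797528, -0.51300863,  0.23010499]), 'eef_rot': array([-3.05449508e+00, -7.24546975e-01,  3.84370731e-04]), 'contact_force': array([ 0.37995233, -0.55999058, -0.56365986]), 'torque': array([ 0.01659941, -0.01439081,  0.02388676]), 'grip_width': 0.0856796293394395}
top [[417.14330863   0.         313.29904536]
 [  0.         417.14330863 197.85476817]
 [  0.           0.           1.        ]] [[ 0.009 -0.992  0.127  0.445]
 [-1.    -0.006  0.019 -0.013]
 [-0.018 -0.127 -0.992  1.104]
 [ 0.     0.     0.     1.   ]]
side [[392.07283118   0.         318.93207584]
 [  0.         392.07283118 195.85973222]
 [  0.           0.           1.        ]] [[-0.86  -0.361  0.362  0.275]
 [-0.511  0.595 -0.62   0.528]
 [ 0.009 -0.718 -0.696  0.669]
 [ 0.     0.     0.     1.   ]]
{'intrinsics': array([[316.98295881,   0.        , 316.05830686],
       [  0.        , 316.98295881, 200.06029595],
       [  0.        ,   0.        ,   1.        ]]), 'T_tool_cam': array([[-2.79221105e-04, -9.63369583e-01, -2.68177121e-01,
         6.67286551e-02],
       [ 9.99999951e-01, -2.30142123e-04, -2.14444728e-04,
         4.53021085e-04],
       [ 1.44870677e-04, -2.68177167e-01,  9.63369600e-01,
        -1.42300592e-01],
       [ 0.00000000e+00,  0.00000000e+00,  0.00000000e+00,
         1.00000000e+00]])}
[[ 0.893  0.449 -0.001  0.258]
 [ 0.449 -0.893  0.002 -0.513]
 [ 0.    -0.002 -1.     0.23 ]
 [ 0.     0.     0.     1.   ]]
```

View pics/top1.png

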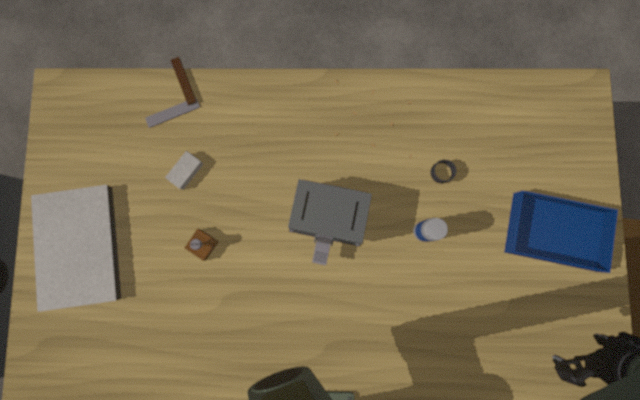

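View pics/side1.png

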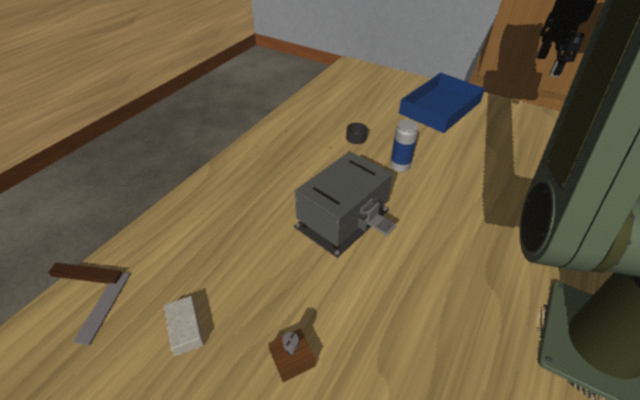

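The top view shows the case at about (330,213) with its pad at (321,252), the stand and bit at (200,244), the can at (430,230), the ring at (443,171) and the offcut at (184,170). The side view agrees: the lid is shut and the bit is upright in the stand.

Run:
```python
from h import *
f=np.load('top.npz'); im,d,K,C=[f[k] for k in('im','d','K','C')]
W=cloud(d,K,C)
def blob(m,near):
    n,l,st,c=cv2.connectedComponentsWithStats(m.astype(np.uint8)); 
    i=min((i for i in range(1,n) if st[i,4]>15),key=lambda i:np.hypot(*(c[i]-near))); return l==i
def rect(m,z,near):
    b=blob(m,near); v,u=np.nonzero(b); P=np.array([ray(a,c,z,K,C)[:2] for a,c in zip(u,v)])
    r=cv2.minAreaRect((P*1000).astype(np.float32)); print('pts',len(u),'median z',np.nanmedian(W[b][:,2]).round(3),'mean',P.mean(0).round(4),'rect',np.round(r[0],1),np.round(r[1],1),round(r[2],1)); return P
z=W[:,:,2]
rect((z>.1)&(z<.13),.115,(330,213))
rect((z>.045)&(z<.075),.0605,(321,252))
rect((z>.02)&(z<.04),.03,(203,246))
rect((z>.05)&(z<.09),.071,(196,243))
rect((z>.02)&(z<.04),.03,(184,170))
rect((z>.02)&(z<.05),.035,(443,171))
rect((z>.11)&(z<.15),.13,(435,229))
print('hole z region', z[238:250,188:206:2].round(3))
```

```text
pts 3800 median z 0.117 mean [ 0.5418 -0.0328] rect [542.3 -32.5] [179.9 120.7] 78.7
pts 282 median z 0.061 mean [ 0.4393 -0.012 ] rect [439.5 -12.1] [35.9 47.8] 78.3
pts 482 median z 0.031 mean [0.4611 0.2955] rect [461.3 297.3] [63.2 61. ] 57.8
pts 97 median z 0.072 mean [0.4614 0.2969] rect [461.4 296.8] [22.1 25.3] 0.5
pts 669 median z 0.031 mean [0.656  0.3516] rect [655.9 351.4] [53.5 89.5] 53.6
pts 183 median z 0.033 mean [ 0.6568 -0.3302] rect [ 656.8 -329.7] [58.  62.3] 0.3
pts 440 median z 0.13 mean [ 0.5002 -0.2764] rect [ 500.4 -276. ] [51.4 54.9] 44.4
hole z region [[ 0.005  0.033  0.032  0.035  0.029  0.031  0.03   0.03   0.032]
 [-0.     0.028  0.031  0.072  0.072  0.073  0.025  0.03   0.03 ]
 [ 0.002  0.03   0.074  0.068  0.071  0.071  0.062  0.031  0.031]
 [ 0.031  0.032  0.073  0.07   0.074  0.073  0.072  0.03   0.033]
 [ 0.03   0.03   0.073  0.068  0.072  0.075  0.072  0.035  0.03 ]
 [ 0.031  0.03   0.074  0.07   0.073  0.075  0.072  0.025  0.035]
 [ 0.032  0.033  0.072  0.074  0.074  0.074  0.071  0.026  0.033]
 [ 0.03   0.03   0.075  0.072  0.072  0.074  0.071  0.028  0.031]
 [ 0.029  0.028  0.073  0.072  0.072  0.071  0.066  0.032  0.033]
 [ 0.032  0.03   0.073  0.072  0.073  0.071  0.063  0.036  0.03 ]
 [ 0.029  0.035  0.031  0.073  0.071  0.067  0.03   0.035  0.031]
 [ 0.029  0.029  0.033  0.03   0.032  0.031  0.03   0.027  0.029]]
```

```bash
cat >> h.py <<'E'
c0=np.array([.5423,-.0325,.03]); a=np.deg2rad(-11.3)
CX=np.array([np.cos(a),np.sin(a),0]); CY=np.array([-np.sin(a),np.cos(a),0])
def case(x,y,z): return c0+(CX*x+CY*y)/1000+np.array([0,0,z/1000])
def yaw(): M=T(); return np.arctan2(M[1,0],M[0,0])
E
python3 - <<'E'
from h import *
p=case(-115,0,110); print(p,loc(p),'turn',-(np.deg2rad(78.7)-yaw()))
E
```

```text
[ 0.42952931 -0.00996619  0.14      ] [ 379.2 -372.3   91.1] turn -0.907742872279379
```

Emit:
{"api": "arm_command", "payload": {
  "deltas": [
    [32,-31,0,-0.08,0],
    [64,-62,0,-0.16,0],
    [96,-93,0,-0.24,0],
    [128,-124,0,-0.32,0],
    [160,-155,0,-0.4,0],
    [192,-186,0,-0.5,0],
    [224,-217,0,-0.6,0],
    [256,-248,0,-0.7,0],
    [288,-279,0,-0.8,0],
    [320,-310,0,-0.9,0],
    [350,-341,0,-0.908,0],
    [379,-372,0,-0.908,0]
  ]
}}

```text
clock: 1.3
ee_pos: [0.4298, -0.0093, 0.2311]
eef_rot: [-2.429, -1.993, 0.0]
contact_force: [-0.6, -0.4, -0.2]
grip_width: 0.0
```

Emit:
{"api": "arm_command", "payload": {
  "deltas": [
    [0,0,20,0,0],
    [0,0,50,0,0],
    [0,0,80,0,0],
    [0,0,90,0,0],
    [0,0,90,0,0],
    [0,0,90,0,0]
  ]
}}

```text
clock: 1.9
ee_pos: [0.4305, -0.0115, 0.1422]
eef_rot: [2.429, 1.991, 0.001]
contact_force: [0.2, -0.3, -0.2]
grip_width: 0.0003
```

Run:
```python
from h import *
print(loc(case(-115,0,30.5)),'turn',-(np.deg2rad(78.7)-yaw()),bot.read_state()['ee_pos'])
im,d,K,C=grab('wrist'); np.savez('w1.npz',im=im,d=d,K=K,C=C); cv2.imwrite('pics/w1.png',im[:,:,::-1])
```

```text
[ 1.3 -1.4 81.7] turn -9.317075573345157e-05 [ 0.43052827 -0.01145476  0.14218584]
```

View pics/w1.png

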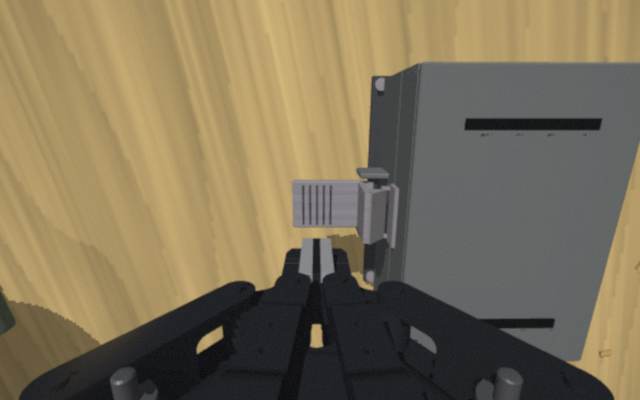

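The wrist view shows the closed fingers at column 316, level with the ribs (columns 303–331, pad rows 180–227). The catch plate is at about column 390, clear of the fingers.

Emit:
{"api": "arm_command", "payload": {
  "deltas": [
    [0,-3,40,0,0],
    [0,-3,70,0,0],
    [0,-3,78,0,0],
    [0,-3,80,0,0],
    [0,-3,82,0,0],
    [0,-3,83,0,0],
    [0,-3,84,0,0],
    [0,-3,84,0,0]
  ]
}}

```text
clock: 2.75
ee_pos: [0.4285, -0.011, 0.0586]
eef_rot: [2.427, 1.99, 0.004]
contact_force: [1.0, -0.7, 2.7]
grip_width: 0.0001
```

Emit:
{"api": "arm_command", "payload": {
  "deltas": [
    [0,0,1,0,0],
    [0,0,2,0,0],
    [0,0,3,0,0],
    [0,0,4,0,0],
    [0,0,5,0,0],
    [0,0,6,0,0],
    [0,0,6,0,0]
  ]
}}

```text
clock: 3.45
ee_pos: [0.4271, -0.0106, 0.0515]
eef_rot: [2.429, 1.992, 0.0]
contact_force: [2.0, -0.3, 7.3]
grip_width: -0.0001
```

Emit:
{"api": "arm_command", "payload": {
  "deltas": [
    [0,0,1,0,0],
    [0,0,2,0,0],
    [0,0,3,0,0],
    [0,0,4,0,0],
    [0,0,4,0,0],
    [0,0,4,0,0]
  ]
}}

```text
clock: 4.05
ee_pos: [0.4268, -0.0105, 0.0476]
eef_rot: [-2.429, -1.992, 0.0]
contact_force: [0.2, -0.1, 8.0]
grip_width: -0.0002
```

Run:
```python
from h import *
im,d,K,C=grab('top'); z=cloud(d,K,C)[:,:,2]; print(z[170:240:5,320:352:8].round(3))
```

```text
[[ 0.001 -0.002  0.001 -0.003]
 [ 0.003 -0.001 -0.       nan]
 [ 0.107  0.106 -0.003 -0.   ]
 [ 0.117  0.115  0.113  0.106]
 [ 0.123  0.119  0.118  0.116]
 [ 0.128  0.128  0.124  0.124]
 [ 0.132  0.132  0.13   0.128]
 [ 0.139    nan  0.135  0.135]
 [ 0.147  0.145  0.143  0.139]
 [ 0.148  0.149  0.147  0.15 ]
 [ 0.158  0.153  0.155  0.15 ]
 [ 0.144  0.15   0.155  0.157]
 [ 0.125  0.133  0.131  0.141]
 [ 0.051  0.142  0.065  0.062]]
```

The lid is rising, so I'll back away from it.

Emit:
{"api": "arm_command", "payload": {
  "deltas": [
    [0,0,-5,0,0],
    [0,-4,-15,0,0],
    [0,-15,-30,0,0],
    [0,-30,-60,0,0],
    [0,-30,-100,0,20],
    [0,-30,-140,0,45],
    [0,-30,-180,0,45],
    [0,-30,-180,0,45]
  ]
}}

```text
clock: 4.9
ee_pos: [0.3997, -0.0051, 0.2323]
eef_rot: [2.423, 1.988, 0.009]
contact_force: [0.0, 0.6, 0.3]
grip_width: 0.0453
```

Run:
```python
from h import *
im,d,K,C=grab('top'); W=cloud(d,K,C);z=W[:,:,2]; print(z[160:250:6,320:352:8].round(3))
cv2.imwrite('pics/top2.png',cv2.resize(im[130:290,180:460,::-1],None,fx=2.5,fy=2.5))
print(loc(case(-5,0,190)))
```

```text
[[0.2   0.197 0.196 0.001]
 [0.201 0.199 0.198 0.199]
 [0.2   0.201 0.204 0.204]
 [0.083 0.084 0.084 0.211]
 [0.085 0.085 0.084 0.085]
 [0.07  0.069 0.084 0.083]
 [0.07  0.066 0.067 0.068]
 [0.069 0.067 0.068 0.065]
 [0.069 0.066 0.071 0.068]
 [0.065 0.046 0.067 0.068]
 [0.066 0.066 0.069 0.067]
 [0.068 0.067 0.067 0.068]
 [0.07  0.071 0.064 0.069]
 [0.085 0.008 0.071 0.079]
 [0.336 0.339 0.    0.002]]
[  0.9 142.    9.9]
```

View pics/top2.png

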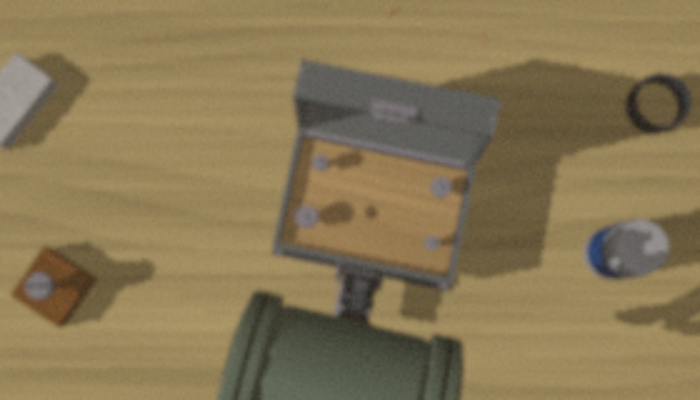

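Lid fully open; the socket is the dark dot at crop (371,212), which is full-image (328,215).

Run:
```python
from h import *
f=[328.4,214.8]; g=np.load('top.npz'); print('top',ray(*f,.067,g['K'],g['C']),'model',case(-5,0,37))
im,d,K,C=grab('wrist'); W=cloud(d,K,C)
p=np.linalg.inv(C)@np.r_[case(-5,0,37),1]; uv=K@p[:3]/p[2]; u,v=uv[:2].astype(int); print('pred',u,v)
cv2.imwrite('pics/w2.png',im[:,:,::-1])
m=np.zeros(d.shape,np.uint8); s=np.s_[max(v-40,0):v+40,u-40:u+40]
g=cv2.cvtColor(im,cv2.COLOR_RGB2GRAY); m[s]=(g[s]<0.5*np.median(g[s]))
n,l,st,c=cv2.connectedComponentsWithStats(m)
for i in range(1,n):
    if st[i,4]>20: print(st[i],c[i],ray(*c[i],.067,K,C).round(4), np.nanmedian(W[l==i][:,2]))
b=np.array([.4612,.2968,.063]); print('bit',loc(b),'yaw',yaw())
```

```text
top [ 0.53530991 -0.03041693  0.067     ] model [ 0.53739693 -0.03152027  0.067     ]
pred 460 181
[452 176   9   7  35] [455.6 179. ] [ 0.5328 -0.0282  0.067 ] 0.04889223800465803
bit [308.    4.7 164.2] yaw 1.3739595053838032
```

View pics/w2.png

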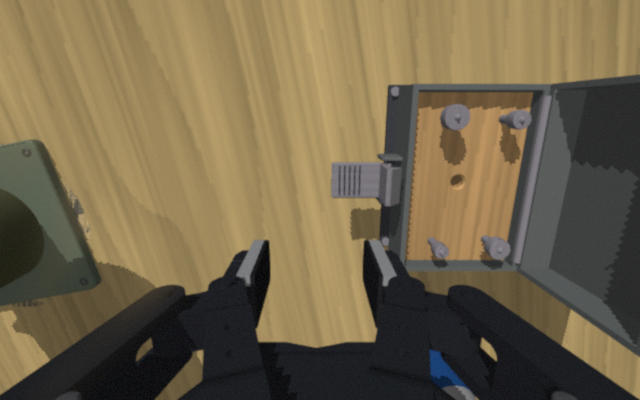

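The wrist view shows the socket at about (458,182), within 2 px of the prediction. On to the bit.

Emit:
{"api": "arm_command", "payload": {
  "deltas": [
    [45,1,0,0,45],
    [90,2,0,0,45],
    [135,3,0,0,45],
    [180,4,10,0,45],
    [225,4,20,0,45],
    [265,5,40,0,45],
    [300,5,70,0,45],
    [308,5,90,0,45],
    [308,5,95,0,45],
    [308,5,95,0,45],
    [308,5,95,0,45]
  ]
}}

```text
clock: 6.1
ee_pos: [0.4623, 0.2954, 0.1322]
eef_rot: [-2.43, -1.991, 0.002]
contact_force: [1.0, -0.4, -0.6]
grip_width: 0.0449
```

Run:
```python
from h import *
im,d,K,C=grab('wrist'); W=cloud(d,K,C); z=W[:,:,2]
m=((z>.06)&(z<.08)&(np.hypot(W[:,:,0]-.4612,W[:,:,1]-.2968)<.03)).astype(np.uint8)
c,_=cv2.findContours(m,cv2.RETR_EXTERNAL,cv2.CHAIN_APPROX_NONE); c=max(c,key=cv2.contourArea)
(x,y),r=cv2.minEnclosingCircle(c); b=ray(x,y,.071,K,C); print(x,y,r,b,'r mm',np.linalg.norm(ray(x+r,y,.071,K,C)-b)*1000)
print('medz',np.median(z[m>0])); b[2]=.044; print('move',loc(b))
cv2.imwrite('pics/w3.png',im[:,:,::-1])
```

```text
310.5477600097656 208.31210327148438 19.770505905151367 [0.45882961 0.30060268 0.071     ] r mm 13.272159579874323
medz 0.07073162143340311
move [ 4.  -5.1 89.1]
```

Emit:
{"api": "arm_command", "payload": {
  "deltas": [
    [4,-5,30,0,45],
    [4,-5,60,0,45],
    [4,-5,80,0,45],
    [4,-5,88,0,45],
    [4,-5,88,0,45],
    [4,-5,88,0,45]
  ]
}}

```text
clock: 6.75
ee_pos: [0.4599, 0.3015, 0.0459]
eef_rot: [2.429, 1.991, 0.004]
contact_force: [-0.1, -0.2, 0.2]
grip_width: 0.0449
```

Emit:
{"api": "arm_command", "payload": {
  "deltas": [
    [0,0,0,0,35],
    [0,0,0,0,15],
    [0,0,0,0,15],
    [0,0,0,0,15],
    [0,0,0,0,15],
    [0,0,0,0,15]
  ]
}}

```text
clock: 7.35
ee_pos: [0.4598, 0.302, 0.046]
eef_rot: [2.428, 1.992, 0.005]
contact_force: [0.1, 0.3, 6.1]
grip_width: 0.0239
```

Emit:
{"api": "arm_command", "payload": {
  "deltas": [
    [0,0,-2,0,15],
    [0,0,-5,0,15],
    [0,0,-10,0,15],
    [0,0,-20,0,15],
    [0,0,-40,0,15],
    [0,0,-70,0,15],
    [0,0,-100,0,15],
    [0,0,-120,0,15],
    [0,0,-120,0,15],
    [0,0,-120,0,15]
  ]
}}

```text
clock: 8.35
ee_pos: [0.4581, 0.3011, 0.1643]
eef_rot: [-2.429, -1.992, 0.0]
contact_force: [-0.2, 0.4, -1.5]
grip_width: 0.0237
```

Run:
```python
from h import *
print(bot.read_state())
im,d,K,C=grab('side'); W=cloud(d,K,C)
p=np.linalg.inv(C)@np.r_[T()[:3,3],1]; uv=(K@p[:3]/p[2])[:2].astype(int); print(uv)
im2,d2,_,_=grab('wrist')
a=cv2.resize(im[max(uv[1]-70,0):uv[1]+80,uv[0]-80:uv[0]+80],(400,375)); b=cv2.resize(im2[100:400,160:480],(400,375))
cv2.imwrite('pics/g1.png',np.hstack([a,b])[:,:,::-1])
```

```text
{'clock': 8.35, 'q': array([4.23624850e-01, 2.14932168e-01, 1.67677347e+00, 4.13464733e-05,
       1.25021004e+00, 6.20546492e-01]), 'joint_vel': array([ 8.46625733e-04,  2.72506134e-02,  3.27899447e-02, -3.51074600e-05,
       -1.85758928e-03,  7.00001508e-04]), 'joint_torque': array([-6.87708198e-04, -3.86223328e+01, -2.89116973e+01,  1.30708304e-03,
       -5.40656853e-02, -4.17917545e-05]), 'ee_pos': array([0.45806168, 0.30112465, 0.16434614]), 'eef_rot': array([-2.42897262e+00, -1.99221733e+00,  4.73865404e-04]), 'contact_force': array([-0.17871147,  0.3607778 , -1.5261817 ]), 'torque': array([ 0.00247328,  0.06489866, -0.0548264 ]), 'grip_width': 0.02366680055289966}
[287 309]
```

View pics/g1.png

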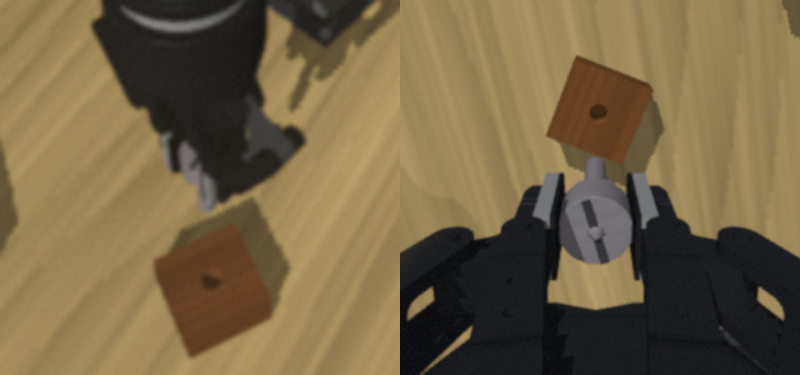

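The bit is held and upright. Its head centre is at wrist pixel (317,282) and the shank end is at about (316,227). I'll check its tilt and offset in the tool frame.

Run:
```python
from h import *
p=bot.camera_params('wrist'); K=p['intrinsics']; C=p['T_tool_cam']
print('head top',ray(317,282,-.026,K,C)*1000,'shank far edge',ray(316,226.4,.035,K,C)*1000)
print('over socket',loc(case(-5,0,37)))
```

```text
head top [ -0.42528898  -0.31673873 -26.        ] shank far edge [ 1.24755134 -0.72890203 35.        ]
over socket [-309.8  144.1   95.8]
```

Emit:
{"api": "arm_command", "payload": {
  "deltas": [
    [-35,17,0,0,15],
    [-75,35,0,0,15],
    [-115,54,0,0,15],
    [-155,72,0,0,15],
    [-195,91,0,0,15],
    [-235,109,0,0,15],
    [-270,126,0,0,15],
    [-300,139,0,0,15],
    [-310,144,0,0,15],
    [-310,144,0,0,15],
    [-310,144,0,0,15],
    [-310,144,0,0,15]
  ]
}}

```text
clock: 9.65
ee_pos: [0.5383, -0.0293, 0.1636]
eef_rot: [-2.426, -1.993, 0.001]
contact_force: [-0.3, 0.3, -0.6]
grip_width: 0.024
```

Run:
```python
from h import *
im,d,K,C=grab('wrist'); np.savez('w4.npz',im=im,d=d,K=K,C=C)
print(loc(case(-5,0,37)),bot.read_state()['ee_pos'])
p=np.linalg.inv(C)@np.r_[case(-5,0,37),1]; print('pred',(K@p[:3]/p[2])[:2])
cv2.imwrite('pics/w4.png',cv2.resize(im[120:320,216:416,::-1],(600,600),interpolation=cv2.INTER_CUBIC))
```

```text
[-2.4 -0.5 96.9] [ 0.5384874  -0.02933808  0.1638917 ]
pred [316.59369052 203.39715664]
```

View pics/w4.png

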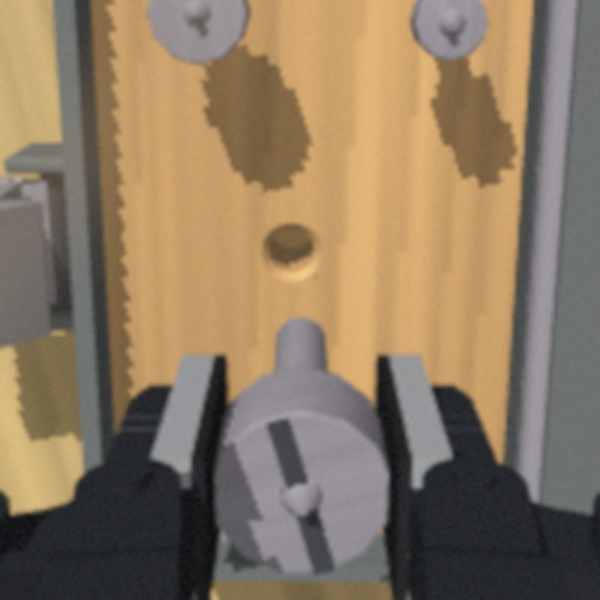

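The socket mouth is at full-image (313,204) and the shank end at about (316,233). That gives a correction of about −3.5 mm in tool y and nothing in x. I'll descend to just above the mouth and look again.

Emit:
{"api": "arm_command", "payload": {
  "deltas": [
    [0,-3.3,20,0,15],
    [0,-3.3,40,0,15],
    [0,-3.3,52,0,15],
    [0,-3.3,55,0,15],
    [0,-3.3,55,0,15],
    [0,-3.3,55,0,15]
  ]
}}

```text
clock: 10.3
ee_pos: [0.5366, -0.0302, 0.1102]
eef_rot: [2.428, 1.992, 0.002]
contact_force: [-0.2, 1.2, -0.9]
grip_width: 0.0239
```

Run:
```python
from h import *
im,d,K,C=grab('wrist')
print(loc(case(-5,0,37)),bot.read_state()['ee_pos'])
cv2.imwrite('pics/w5.png',cv2.resize(im[150:310,236:396,::-1],(640,640),interpolation=cv2.INTER_CUBIC)[:600])
```

```text
[-1.   0.8 43.4] [ 0.53675549 -0.03034672  0.11038718]
```

View pics/w5.png

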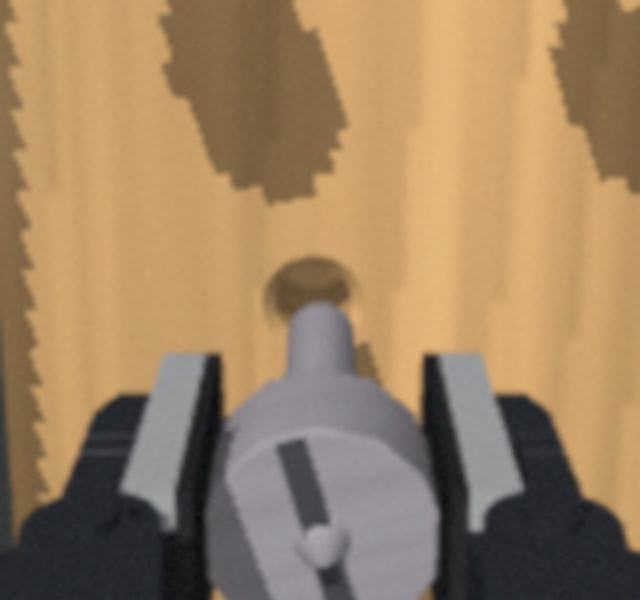

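The hole centre is at crop (311,300) and the shank end at (320,333), so I'll correct by +2 mm in x and −1.4 mm in y and lower gently.

Emit:
{"api": "arm_command", "payload": {
  "deltas": [
    [1,-1,0,0,15],
    [2,-1.4,2,0,15],
    [2,-1.4,5,0,15],
    [2,-1.4,8,0,15],
    [2,-1.4,10,0,15],
    [2,-1.4,12,0,15],
    [2,-1.4,13,0,15],
    [2,-1.4,13,0,15]
  ]
}}

```text
clock: 11.15
ee_pos: [0.5349, -0.0281, 0.0961]
eef_rot: [2.429, 1.992, -0.0]
contact_force: [1.1, 0.1, -1.6]
grip_width: 0.0242
```

Emit:
{"api": "arm_command", "payload": {
  "deltas": [
    [0,0,2,0,15],
    [0,0,4,0,15],
    [0,0,6,0,15],
    [0,0,8,0,15],
    [0,0,10,0,15],
    [0,0,12,0,15],
    [0,0,14,0,15],
    [0,0,14,0,15]
  ]
}}

```text
clock: 11.95
ee_pos: [0.5349, -0.0281, 0.082]
eef_rot: [2.429, 1.992, 0.0]
contact_force: [1.3, -0.8, -1.0]
grip_width: 0.0239
```

Emit:
{"api": "arm_command", "payload": {
  "deltas": [
    [0,0,1,0,15],
    [0,0,2,0,15],
    [0,0,3,0,15],
    [0,0,4,0,15],
    [0,0,5,0,15],
    [0,0,6,0,15],
    [0,0,7,0,15],
    [0,0,7,0,15]
  ]
}}

```text
clock: 12.75
ee_pos: [0.535, -0.0281, 0.0756]
eef_rot: [2.429, 1.992, 0.0]
contact_force: [-0.0, -1.4, 4.4]
grip_width: 0.024
```

It has bottomed at about 4 N. Releasing and lifting.

Emit:
{"api": "arm_command", "payload": {
  "deltas": [
    [0,0,0,0,40],
    [0,0,0,0,40],
    [0,0,0,0,40],
    [0,0,-10,0,40],
    [0,0,-40,0,40],
    [0,0,-80,0,40],
    [0,0,-120,0,40],
    [0,0,-150,0,40],
    [0,0,-150,0,40]
  ]
}}

```text
clock: 13.65
ee_pos: [0.5386, -0.0287, 0.2321]
eef_rot: [2.421, 1.986, 0.012]
contact_force: [0.3, -1.3, 0.3]
grip_width: 0.0401
```

Run:
```python
from h import *
im,d,K,C=grab('wrist'); W=cloud(d,K,C); z=W[:,:,2]
print(bot.read_state()['ee_pos'],bot.read_state()['contact_force'])
q=np.stack([(W-c0)@CX,(W-c0)@CY,z-.03],-1)*1000
m=((abs(q[:,:,0]+5)<20)&(abs(q[:,:,1])<20)&(q[:,:,2]>62)).astype(np.uint8); s=q[m>0]; print(len(s),np.median(s,0),np.percentile(s[:,2],[5,50,95]))
for k,(lo,hi) in enumerate([(40,60),(-60,-40)]):
    pass
g=q[(abs(q[:,:,1])>40)&(abs(q[:,:,1])<80)&(abs(q[:,:,0])<50)&(q[:,:,2]>62)&(q[:,:,2]<80)]; print('fixed tops',np.percentile(g[:,2],[50,90]))
cv2.imwrite('pics/w6.png',im[:,:,::-1])
```

```text
[ 0.53681295 -0.02842198  0.22906576] [-0.01559001 -0.3435858   0.15461791]
11185 [ -3.93279261  13.06012274 283.48013877] [ 73.58958161 283.48013877 291.71139334]
fixed tops [65.78765849 66.97800738]
```

View pics/w6.png

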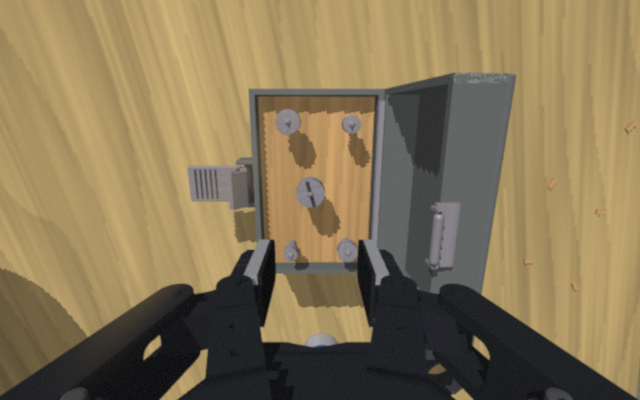

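The bit stands in the socket and the lid is open. Next I'll plan the arc that pushes the lid over from behind.

Run:
```python
from h import *
im,d,K,C=grab('top'); W=cloud(d,K,C)
q=np.stack([(W-c0)@CX,(W-c0)@CY,W[:,:,2]-.03],-1)*1000
s=q[(abs(q[:,:,0]+5)<20)&(abs(q[:,:,1])<20)&(q[:,:,2]>62)&(q[:,:,2]<85)]; print('bit top in case',len(s), np.median(s,0) if len(s) else 0)
L=q[(q[:,:,0]>50)&(q[:,:,0]<125)&(abs(q[:,:,1])<85)&(q[:,:,2]>120)&(q[:,:,2]<185)]; print('lid x,z range',np.percentile(L,[2,98],axis=0).round(1))
print('yaw',yaw(),'now',bot.read_state()['ee_pos'])
print('behind',loc(case(135,0,235)))
for th in np.arange(1.7,.05,-.1):
    u=98+14*min(1,(1.7-th)/1.3); x=60-u*np.cos(th)+35*np.sin(th)+8; z=50+u*np.sin(th)+35*np.cos(th)
    print(round(th,2),'case x,z',round(x),round(z),'rel. to (135,135): dy',round(x-135),'dz',round(135-z))
```

```text
bit top in case 0 0Traceback (most recent call last):
  File "<stdin>", line 5, in <module>
    return _quantile_unchecked(
        a, q, axis, out, overwrite_input, method, keepdims, weights)
    return _ureduce(a,
                    func=_quantile_ureduce_func,
    ...<5 lines>...
                    overwrite_input=overwrite_input,
                    method=method)
    r = func(a, **kwargs)
    result = _quantile(arr,
                       quantiles=q,
    ...<2 lines>...
                       out=out,
                       weights=wgt)
    slices_having_nans = np.isnan(arr[-1, ...])
                                  ~~~^^^^^^^^^
IndexError: index -1 is out of bounds for axis 0 with size 0
```

The arm hides the case from the top camera, so I'll use the wrist depth instead.

Run:
```python
from h import *
im,d,K,C=grab('wrist'); W=cloud(d,K,C)
q=np.stack([(W-c0)@CX,(W-c0)@CY,W[:,:,2]-.03],-1)*1000
s=q[(abs(q[:,:,0]+5)<20)&(abs(q[:,:,1])<20)&(q[:,:,2]>60)&(q[:,:,2]<85)]; print('bit top',len(s), np.median(s,0))
b=q[(abs(q[:,:,0])<50)&(abs(q[:,:,1])<80)&(q[:,:,2]>30)&(q[:,:,2]<43)]; print('block top',np.median(b[:,2]))
f=q[(abs(q[:,:,0])<50)&(abs(q[:,:,1])>45)&(abs(q[:,:,1])<80)&(q[:,:,2]>58)&(q[:,:,2]<80)]; print('fixed',np.median(f[:,2]),len(f))
print('yaw',yaw(),'now',bot.read_state()['ee_pos'])
print('behind',loc(case(135,0,235)))
for th in np.arange(1.7,.05,-.1):
    u=98+14*min(1,(1.7-th)/1.3); x=60-u*np.cos(th)+35*np.sin(th)+8; z=50+u*np.sin(th)+35*np.cos(th)
    print(round(th,2),round(x-135),round(135-z),end='; ')
```

```text
bit top 723 [-8.11851892  1.00409565 72.74079008]
block top 36.83021928234345
fixed 65.79471056155681 1301
yaw 1.3737667165142031 now [ 0.53427075 -0.02790764  0.22495185]
behind [ -3.  143.7 -40.2]
1.7 -20 -8; 1.6 -29 -13; 1.5 -39 -17; 1.4 -50 -21; 1.3 -61 -23; 1.2 -72 -24; 1.1 -83 -24; 1.0 -95 -23; 0.9 -106 -20; 0.8 -117 -17; 0.7 -128 -12; 0.6 -138 -6; 0.5 -148 1; 0.4 -157 9; 0.3 -164 18; 0.2 -170 28; 0.1 -175 39;
```

Bit top is 36 mm above the block top, which means fully home. Now moving behind the lid.

Emit:
{"api": "arm_command", "payload": {
  "deltas": [
    [0,0,-30,0,0],
    [0,5,-45,0,0],
    [-1,40,-45,0,0],
    [-2,80,-45,0,0],
    [-2,120,-45,0,0],
    [-2,141,-45,0,0],
    [-2,141,-20,0,0],
    [-2,141,20,0,0],
    [-2,141,50,0,0],
    [-2,141,60,0,0],
    [-2,141,60,0,0],
    [-2,141,60,0,0]
  ]
}}

```text
clock: 15.0
ee_pos: [0.6732, -0.0577, 0.1661]
eef_rot: [2.428, 1.992, 0.001]
contact_force: [0.5, -0.8, 0.2]
grip_width: -0.0001
```

Run:
```python
from h import *
s=bot.read_state(); print(s['ee_pos'],s['contact_force'],loc(case(132,0,135)))
```

```text
[ 0.67324941 -0.05772679  0.16608651] [ 0.46072697 -0.84790492  0.19068663] [-0.9 -1.4  1.1]
```

Emit:
{"api": "arm_command", "payload": {
  "deltas": [
    [0,-10,-4,0,0],
    [0,-20,-8,0,0],
    [0,-30,-13,0,0],
    [0,-40,-17,0,0],
    [0,-51,-21,0,0],
    [0,-62,-23,0,0],
    [0,-73,-24,0,0],
    [0,-84,-24,0,0],
    [0,-96,-22,0,0],
    [0,-96,-22,0,0]
  ]
}}

```text
clock: 16.0
ee_pos: [0.5766, -0.0383, 0.1869]
eef_rot: [-2.428, -1.991, 0.002]
contact_force: [0.8, 0.5, 1.1]
grip_width: 0.0
```

Run:
```python
from h import *
im,d,K,C=grab('wrist'); print(bot.read_state()['ee_pos'])
cv2.imwrite('pics/w7.png',im[:,:,::-1])
```

```text
[ 0.57775551 -0.03854175  0.18726427]
```

View pics/w7.png

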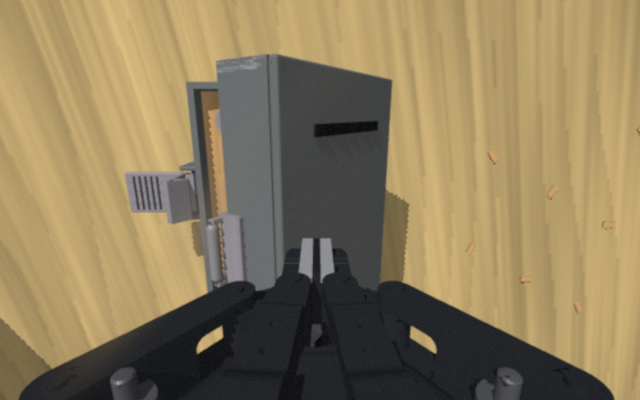

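The lid has come over to about 1 rad. The fingers (columns 300–333) bear on its outer face near the front edge (column 275). Continuing the arc.

Emit:
{"api": "arm_command", "payload": {
  "deltas": [
    [0,-11,2,0,0],
    [0,-22,5,0,0],
    [0,-33,10,0,0],
    [0,-43,16,0,0],
    [0,-53,23,0,0],
    [0,-62,31,0,0],
    [0,-69,40,0,0],
    [0,-73,46,0,0],
    [0,-75,51,0,0],
    [0,-75,51,0,0]
  ]
}}

```text
clock: 17.05
ee_pos: [0.5038, -0.0239, 0.1352]
eef_rot: [-2.427, -1.991, 0.003]
contact_force: [-0.0, -0.6, 1.6]
grip_width: -0.0001
```

Emit:
{"api": "arm_command", "payload": {
  "deltas": [
    [0,-2,2,0,0],
    [0,-4,4,0,0],
    [0,-6,6,0,0],
    [0,-7,8,0,0],
    [0,-7,10,0,0],
    [0,-7,12,0,0],
    [0,-7,13,0,0],
    [0,-7,14,0,0],
    [0,-7,14,0,0]
  ]
}}

```text
clock: 17.95
ee_pos: [0.4977, -0.0226, 0.1222]
eef_rot: [-2.428, -1.992, 0.001]
contact_force: [-1.9, 0.4, 4.8]
grip_width: 0.0003
```

Emit:
{"api": "arm_command", "payload": {
  "deltas": [
    [0,0,1,0,0],
    [0,0,2,0,0],
    [0,0,3,0,0],
    [0,0,4,0,0],
    [0,0,5,0,0],
    [0,0,6,0,0],
    [0,0,6,0,0],
    [0,0,6,0,0]
  ]
}}

```text
clock: 18.75
ee_pos: [0.4977, -0.0226, 0.1168]
eef_rot: [-2.428, -1.992, 0.001]
contact_force: [-5.1, 0.2, 8.7]
grip_width: 0.0002
```

Emit:
{"api": "arm_command", "payload": {
  "deltas": [
    [0,0,1,0,0],
    [0,0,2,0,0],
    [0,0,3,0,0],
    [0,0,4,0,0],
    [0,0,4,0,0],
    [0,0,4,0,0]
  ]
}}

```text
clock: 19.35
ee_pos: [0.4974, -0.0226, 0.1132]
eef_rot: [-2.428, -1.992, 0.002]
contact_force: [-6.1, 1.0, 11.1]
grip_width: -0.0002
```

Emit:
{"api": "arm_command", "payload": {
  "deltas": [
    [0,-1,1,0,0],
    [0,-1,2,0,0],
    [0,-1,3,0,0],
    [0,-1,3,0,0],
    [0,-1,3,0,0]
  ]
}}

```text
clock: 19.85
ee_pos: [0.4972, -0.0225, 0.1108]
eef_rot: [-2.429, -1.992, 0.0]
contact_force: [-6.1, 0.7, 14.0]
grip_width: 0.0002
```

Emit:
{"api": "arm_command", "payload": {
  "deltas": [
    [0,-1,1,0,0],
    [0,-1,2,0,0],
    [0,-1,2,0,0],
    [0,-1,2,0,0]
  ]
}}

```text
clock: 20.25
ee_pos: [0.4964, -0.0224, 0.1088]
eef_rot: [2.429, 1.992, 0.0]
contact_force: [-2.8, 0.9, 6.9]
grip_width: -0.0
```

The force fell from 14 to 7 N, so it probably snapped. I'll lift off slowly and check.

Emit:
{"api": "arm_command", "payload": {
  "deltas": [
    [0,0,0,0,0],
    [0,0,-2,0,0],
    [0,0,-4,0,0],
    [0,0,-7,0,0],
    [0,0,-12,0,0],
    [0,0,-40,0,0],
    [0,-10,-80,0,0],
    [0,-30,-120,0,0],
    [30,-50,-140,0,0],
    [60,-50,-140,0,0],
    [100,-50,-140,0,0],
    [100,-50,-140,0,0]
  ]
}}

```text
clock: 21.45
ee_pos: [0.4668, 0.089, 0.2477]
eef_rot: [-2.424, -1.998, -0.003]
contact_force: [0.6, -0.2, -0.8]
grip_width: -0.0
```

Emit:
{"api": "arm_command", "payload": {
  "deltas": [
    [40,0,0,0,0],
    [80,0,0,0,0],
    [120,0,0,0,0],
    [120,0,0,0,0],
    [120,0,0,0,0],
    [120,0,0,0,0]
  ]
}}

```text
clock: 22.05
ee_pos: [0.4899, 0.2019, 0.2469]
eef_rot: [2.43, 1.991, -0.002]
contact_force: [0.2, 0.8, -0.6]
grip_width: -0.0002
```

Run:
```python
from h import *
im,d,K,C=grab('top'); W=cloud(d,K,C); z=W[:,:,2]
q=np.stack([(W-c0)@CX,(W-c0)@CY,z-.03],-1)*1000
for x in(-50,-30,0,30,50):
    s=q[(abs(q[:,:,0]-x)<5)&(abs(q[:,:,1])<60)]; print(x,np.median(s[:,2]).round(1))
g=np.load('top.npz'); 
D=np.abs(im.astype(int)-g['im']).max(2)>50
for n,(u,v) in dict(can=(432,230),ring=(443,171),off=(184,170)).items(): print(n,D[v-15:v+15,u-20:u+20].sum())
cv2.imwrite('pics/top3.png',cv2.resize(im[130:290,150:470,::-1],None,fx=2.3,fy=2.3))
s=bot.read_state(); print(s['clock'],s['ee_pos'],s['contact_force'])
```

```text
-50 87.2
-30 86.8
0 86.5
30 86.2
50 85.6
can 0
ring 0
off 132
22.1 [0.48998676 0.20178245 0.24701534] [-0.22020642  0.14627819 -0.54237901]
```

View pics/top3.png

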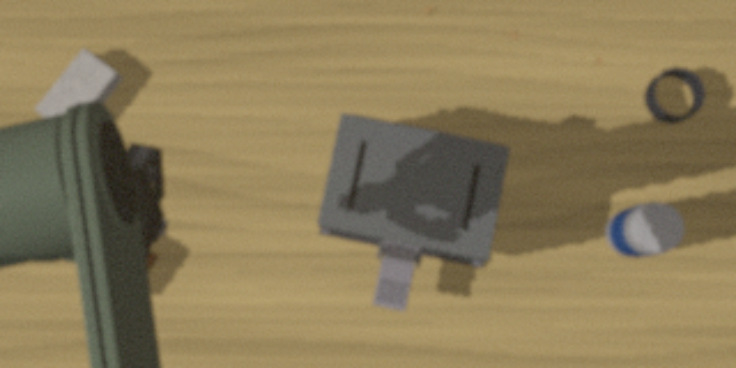

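The lid is shut and flat, with a slope of about 0.015 rad, and has stayed so for over 1.5 s. The can and ring are unmoved, and the offcut is only partly hidden by the arm. Handing in.

```bash
python3 -c "
from station import bot
print(bot.hand_in())"
```

```text
the job is handed in; nothing more can be done
None
```

The job is done and handed in at about 22 s on the robot's clock. I pressed the latch and the lid popped open. I moved the bit from the stand into the socket, swung the lid over from behind and pressed it until it snapped shut.

- **Forces:** The highest vertical force I read was 8 N on the latch, 4 N with the bit at the bottom of the socket and 14 N on the lid. Sideways force while pressing the lid reached about 6 N. These are the values at the end of each move; I did not record the force between them.
- **Bit:** Its top stood 36 mm above the block, which is the height for fully home.
- **Lid:** The force fell from 14 to 7 N when it snapped. Over 1.5 s after I let go, the depth picture showed it flat at about 0.015 rad, and nothing was touching the case.
- **Other objects:** The spray can and ring look unchanged in the top view. The pixel check on the offcut did not pass, as 132 pixels differed. I put that down to the arm partly covering it, and the part that shows looks in place. I never went near it.
- **Disagreement:** The wrist camera placed the case about 3 mm nearer the robot than the top camera did. I used the wrist camera for the final alignment.

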